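Close the board tester and hold its cam lever at full lift

TASK

A controller board is sitting in the bench tester: lower the tester's lid gently until it is fully shut, and only then swing up the red-handled cam lever on its side until it stands straight up, where the cam lifts the probes highest. The lever springs back, so finish while still holding it upright at that top point. Leave the other things on the bench where they are.

Things in the scene. Friction and masses are not known exactly. Their poses are not given: they have to be found in the camera images.
- tester: the board tester, fixed to the bench: an aluminium box 160 mm deep (its x), 220 mm wide (its y), 100 mm high, a green board lying on its black top plate. Origin: centre of its underside, on the bench; x points from its front (the lever handle's side) to the lid's hinge at the back, y to its left, z up. Place and turn vary. The lever is on its right side (-y)
- lid (a joint): lid angle (rad): 0 fully shut, growing as it opens (stop at 1.35). The lid is an aluminium frame with a clear window, 156 mm from hinge to front edge, 216 mm wide, 14 mm thick, 0.35 kg; it starts well open, and its stiff friction hinge (0.4 N m) keeps it at any angle where it is left: it does not fall by itself; 1 to 6 N at the knob moves it
- lid_hinge (a point): a point on the lid's hinge axis, which runs along the tester's y at its back edge: 78 mm behind the tester's origin (+x), in the middle of its width, 102 mm up
- lid_knob (a point): centre of the lid's black ball knob, 30 mm across, on a 10 mm stem, in mid-width near the front edge. With the lid shut it lies 142 mm in front of the hinge (-x of the tester) and 46 mm above it, 32 mm over the lid's top face; it turns with the lid about the hinge, up and back. Both its sides (along the tester's y) are free for fingers at every lid angle
- lever_angle (a joint): cam lever angle (rad): 0 at rest, pointing to the tester's front, 0.35 rad above level; it grows as it swings up and back about an axis along the tester's y. At 1.22 it stands straight up: highest lift; past that (stop at 1.67) the lift falls again. A return spring (0.08 N m at rest, 0.20 upright), the probe springs and its weight swing it back when let go: 1 to 3 N at the handle hold it
- lever_pivot (a point): a point on the lever's axis, in the lever's plane: 145 mm to the right (-y) of the tester's origin, level with the middle of its depth (x = 0), 55 mm up
- lever_grip (a point): centre of the lever's red moulded handle, 130 mm from the lever's axis: 65 mm long along the lever, 30 mm broad in the plane of the swing, 22 mm thick across it (along the tester's y), on a 12 mm steel rod; at rest it is in front of the tester's front face. Both flat sides (along the tester's y) are free for fingers, and it may turn between them
- cam_lever: the whole cam lever: hub, steel rod and red handle, with its shaft and the two hooks that catch the lid's side pins. Origin: on the lever's axis, at lever_pivot; it turns about its own y axis
- probe_plate (a joint): lift of the red probe plate inside the tester (m): 0 at rest, 0.0060 at the highest point, with the lever upright; it is driven by the lever alone
- gear: bystander: pink printed gear, 72 mm across, 20 mm high, lying in front of the tester; origin at its underside
- screwdriver: bystander: screwdriver with an orange handle, 180 mm long, lying to the left of the tester
- multimeter: bystander: yellow and black multimeter, 180 x 85 x 46 mm, lying on the lever's side, its near edge about 85 mm or more beyond the lever's plane; origin at its underside
- board_tray: bystander: blue open tray 170 x 210 x 50 mm with spare green boards standing in it to 71 mm, at the left; origin at its underside
- flask: bystander: dark green flask, 66 mm in diameter, 190 mm high, at the left; origin at its underside
- tape_roll: bystander: roll of blue tape, 90 mm across, 24 mm high, behind the tester; origin at its underside
- stop_box: bystander: yellow box with a red mushroom button, 75 x 75 x 78 mm, at the right; origin at its underside

How it is judged (in metres and radians):
On the way, in this order (a step that is already met when the one before it is completed fails the run):
1. the lid is fully shut over the board (value of joint lid below 0.04 rad), for 0.3 s.
2. the cam lever is swung up to its highest lift by hand, with the lid still shut (value of joint lid below 0.04 rad and contact force between the fingers and cam_lever above 0.5 N and value of joint lever_angle between 1.07 and 1.37 rad and value of joint probe_plate above 0.0057 m), for 0.5 s.
At the end, for the whole second after the job is handed in: The lid is within 0.04 rad of shut; the lever is within 0.15 rad of straight up (1.07 to 1.37 rad) and still, with the probe plate lifted at least 5.7 of its 6.0 mm; and the gripper's fingers are on the lever with more than 0.5 N, holding it against its return spring (all of step 2 and velocity of joint lever_angle between -0.3 and 0.3 rad/s); the arm keeps its last pose, push and grip.
It fails at once if the lid is slammed (swinging shut faster than 2.5 rad/s over its last 20 degrees) (value of joint lid below 0.35 rad and velocity of joint lid below -2.5 rad/s).
It fails at once if the lever is swung up (probes lifted over 2 mm) while the lid is not shut (value of joint probe_plate above 0.002 m and value of joint lid above 0.08 rad).
It fails at once if another thing on the bench is moved more than 20 mm (distance of any of gear, screwdriver, multimeter, board_tray, flask, tape_roll, stop_box from where it was at the start of the episode above 0.02 m).
It also fails if it takes over 53 s, if anything falls off the work surface, if the arm or the gripper's body presses on something with over 40 N, if the wrist force passes 120 N, or if a joint passes its speed limit or range.

ROBOT

A 7-joint arm with a two-finger parallel gripper is mounted at the origin on the work surface. World frame = base frame: x ahead of the robot, y to its left, z up, the work surface at z = 0. Lengths are in mm, angles in rad, forces in N, time in s.
With the tool pointing down it reaches from about 425 to 950 mm from the base axis. Payload 16.7 kg.
Tool frame: the origin (TCP) lies between the finger pads; the fingertips stand 11 mm ahead of it and the grasp point (between the pads) lies 8 mm behind it; y points along the fingers, z is the direction in which the jaws open and shut, and the axes are right-handed (so a half turn about y gives the same grasp; the last joint's range is limited). The gripper opens to 94 mm and grips with 3 to 60 N. Pads are 16 mm wide; open, the fingers measure 119 mm over their backs; the gripper's body (75 mm by 177 mm) begins 78 mm behind the grasp point.
Start: joints at [-1.353, 0.426, 0.074, 1.606, -0.034, 1.111, -0.067], TCP at [242.706, 629.815, 182.167] pointing down, gripper open.
Joint ranges: [-2.85, 2.85], [-0.5, 2.14], [-1.23, 1.37], [0.21, 2.46], [-1.02, 4.16], [0.16, 2.05], [-2.73, 2.73]. Speed limits (rad/s): [1.89, 1.89, 2.39, 2.39, 3.01, 3.01, 3.01].

INTERFACE

Orientations are given as a rotation vector (axis times angle).
In Python, from cell import arm, imaging gives the robot as it stands. The module is installed in compiled form; this text tells all that it offers.
- The arm moves only by the shell command python3 -m pendant 'ROWS' [FORCE]. ROWS is JSON, a list of rows, each an object of numbers: "claw": the closure, from 0 (fully open) to 1 (shut); "x", "y", "z": the shift along the tool's x, y, z in m; "ax", "ay", "az": the turn, a rotation vector about the tool's x, y, z in degrees. A call has 1 to 12 rows; each row shifts and turns the commanded pose from where the row before left it, along the tool's axes as they then stand; what a row does not reach is not made up. A row lasts 1/8 s, in which the tool goes at most 62.5 mm and 10.7 degrees, less where a joint would pass 70% of its speed; a pose out of reach is approached as far as the arm can. A call is refused whole if a number of a shift passes 0.0625 or a number of a turn 10.7, either way. A call with a gripper value outside its range is refused whole. The fingers move at their own pace and stop on an object; FORCE is the grip in N (left out, the last holds). Time passes only in rows, so rows that do not move let the fingers close. It gives the time, the measured TCP pose, the force and the opening at its end, in the units of the state.
- arm.state(): the state, without advancing time (a new reading comes with each control period).
- imaging.snapshot(name): name is "scene" or "top" or "wrist"; returns (picture, depth): 420x560x3 uint8, red, green, blue; 420x560 float32, mm along the optical axis (not along the pixel's ray), 0 where there is no reading.
- imaging.camera_info(name): a dict with "vertical_fov" (degrees; the focal length in pixels is half the picture's height over the tangent of half this angle, whatever the lens; pixels are square), "cx", "cy" (the principal point, pixels), "world_to_cam" (4x4, takes a point from world to camera coordinates). Camera axes: x right, y down, z forward; pixel columns grow to the right and rows downward; lengths in mm; the calibration is good to about 2 mm. A picture is of the moment at which its call begins: read the wrist's pose just before it. camera_info takes no time and is no camera call; for the wrist camera it gives the pose at the moment of the call.
- arm.finish_job(): hands the job in, once; it reports no verdict.
The state is a dict: "t": time; "joints": joint angles; "dq": joint speeds; "tau": joint torques, N m; "tool_pos": TCP position; "tool_rot": TCP orientation; "contact_force": force on the tool from outside, world axes, zero at the start; "torque": the same for the moment, N m; "finger_gap": opening from 0.0 (shut) to 1.0 (fully open).
Only numpy, scipy, OpenCV 4.12 (cv2) and the standard library are available. Lean on these libraries where they do the work, as an engineer would, in place of code of your own. Each camera call takes 0.05 s, during which the arm holds its last target. There are 200 camera calls.

## Working session

There is one attempt and no reset: what is moved stays moved. The work goes in short steps, Python scripts to look and compute and a shell command to move; the robot and the scene stay as the last step left them, time stands still between calls to the robot, and variables do not carry over. Pictures are saved under pics/ and viewed, about 8 in all and at most 12, crops included, and the job is handed in when it is done.

```bash
mkdir -p pics; cat > h.py <<'E'
import numpy as np,cv2
from cell import arm,imaging
from scipy.spatial.transform import Rotation as R
def K(n):
    c=imaging.camera_info(n);f=210/np.tan(np.radians(c['vertical_fov'])/2)
    return f,c['cx'],c['cy'],np.array(c['world_to_cam'])
def pts(n,d):
    f,cx,cy,T=K(n);v,u=np.mgrid[0:420,0:560]
    P=np.stack([(u-cx)/f*d,(v-cy)/f*d,d],-1)
    return (P-T[:3,3])@T[:3,:3]
def snap(n,name=None):
    p,d=imaging.snapshot(n)
    np.savez('last_%s.npz'%n,p=p,d=d,W=pts(n,d))
    if name: cv2.imwrite('pics/'+name,p[:,:,::-1])
    return p,d,pts(n,d)
E
python3 - <<'E'
from h import *
s=arm.state();print(s['tool_pos'],s['tool_rot'],s['t'],s['contact_force'],R.from_rotvec(s['tool_rot']).as_matrix())
a=snap('scene');b=snap('top')
cv2.imwrite('pics/a.png',cv2.resize(np.hstack([a[0],b[0]])[:,:,::-1],(800,300),interpolation=cv2.INTER_AREA))
cv2.imwrite('pics/s.png',a[0][:,:,::-1]);cv2.imwrite('pics/t.png',b[0][:,:,::-1])
for n in('scene','top'):print(K(n))
E
```

```text
[242.56277242 629.39896909 181.47928345] [-1.55276707  0.28877412 -0.2885282 ] 0.0 [ 0.11952405 -0.3035764   0.83766209] [[ 9.33109328e-01 -3.91419722e-04  3.59592588e-01]
 [-3.59592791e-01 -1.25224217e-03  9.33108491e-01]
 [ 8.50599368e-05 -9.99999139e-01 -1.30923056e-03]]
(np.float64(436.3779084834148), 278.22240732818835, 212.6185328153584, array([[-2.75611393e-01,  9.61204390e-01, -1.11570886e-02,
         1.65598670e+02],
       [ 8.07275968e-01,  2.25142324e-01, -5.45542341e-01,
        -4.14530699e+02],
       [-5.21865760e-01, -1.59364534e-01, -8.38008994e-01,
         1.88637505e+03],
       [ 0.00000000e+00,  0.00000000e+00,  0.00000000e+00,
         1.00000000e+00]]))
(np.float64(423.52456830971147), 277.7338158238381, 204.25155780006438, array([[-2.28956399e-02, -9.99615337e-01, -1.56514585e-02,
         1.88243586e+01],
       [-9.81267696e-01,  2.54653296e-02, -1.90958702e-01,
         6.08650319e+02],
       [ 1.91283817e-01,  1.09861490e-02, -9.81473283e-01,
         1.16105978e+03],
       [ 0.00000000e+00,  0.00000000e+00,  0.00000000e+00,
         1.00000000e+00]]))
```

View pics/s.png

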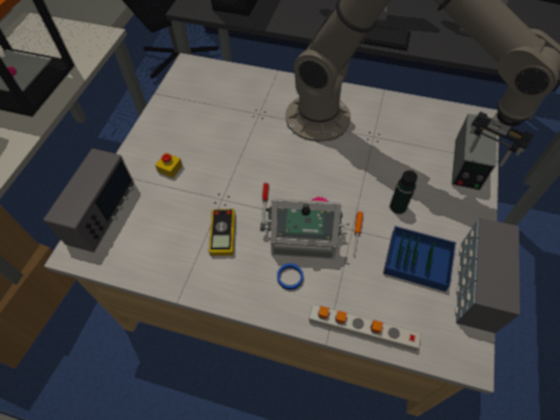

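View pics/t.png

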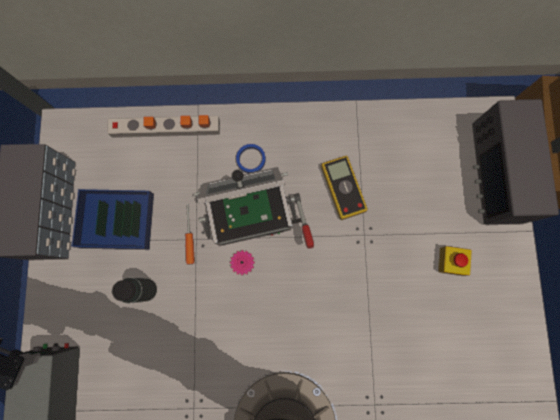

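The scene view shows the tester at (305,225) with the red lever at (266,191). The top view shows the tester at (248,212), the open lid's knob at (238,176), the lever handle at (307,236), the gear at (242,262) and the multimeter at (344,187). Next I'll measure these.

```bash
cat > m.py <<'E'
from h import *
for n,box in(('top',(180,335,140,285)),('scene',(225,375,170,270))):
    z=np.load('last_%s.npz'%n);p=z['p'];W=z['W'];hsv=cv2.cvtColor(p,cv2.COLOR_RGB2HSV)
    x0,x1,y0,y1=box;b=np.zeros((420,560),bool);b[y0:y1,x0:x1]=1
    H,S,V=[hsv[...,i].astype(int) for i in range(3)]
    for nm,m in(('red',((H<6)|(H>174))&(S>150)&(V>80)),('green',(H>50)&(H<85)&(S>90)),('pink',(H>155)&(H<174)&(S>130)),('black',(V<50))):
        m=(m&b).astype(np.uint8);k,l,st,c=cv2.connectedComponentsWithStats(m)
        for i in np.argsort(-st[1:,4])[:3]+1:
            if st[i,4]<15: continue
            q=W[(l==i)&(W[...,2]>-50)];r=cv2.minAreaRect(q[:,:2].astype(np.float32))
            print(n,nm,st[i,4],c[i].round(1),'med',np.median(q,0).round(1),'z',np.percentile(q[:,2],[5,95]).round(),'rect',np.round(r[0],1),np.round(r[1],1),round(r[2],1))
E
python3 m.py
python3 - <<'E'
import cv2,numpy as np
p=cv2.imread('pics/t.png')[150:285,185:335];cv2.imwrite('pics/tc.png',cv2.resize(p,None,fx=4,fy=4,interpolation=2))
E
```

```text
top red 133 [307.6 235.8] med [508.6 -75.3 113.6] z [104. 122.] rect [510.6 -75.4] [61.7 17. ] 12.7
top green 1048 [248. 209.] med [590.   83.5 102.5] z [ 99. 106.] rect [497.8  68.7] [271.7 123. ] 12.1
top pink 391 [241.8 262.1] med [448.4 112.7  13.1] z [ 9. 22.] rect [432.5  63.1] [172.1  66.1] 72.9
top black 1313 [249.4 218.3] med [552.3  75.7 100.6] z [ 97. 104.] rect [498.1  68.9] [271.7 193.1] 11.7
top black 72 [237.1 175.3] med [643.7  99.  261. ] z [256. 265.] rect [643.8  99.1] [22.  20.6] 62.0
top black 48 [243.9 210. ] med [586.4  97.2 104. ] z [102. 108.] rect [586.1  98.2] [18.  18.9] 1.6
scene red 66 [265.1 191.4] med [516.2 -71.1 112.8] z [101. 120.] rect [515.9 -71.4] [53.4 14.4] 15.6
scene green 310 [302.9 220.7] med [646.2  91.  186.5] z [157. 215.] rect [988.7 190.5] [750.  104.1] 14.6
scene pink 41 [319.2 198.8] med [427.5 109.9  12.4] z [ 8. 22.] rect [429.1 110.8] [23.8 46.6] 31.1
scene black 204 [302.4 252.7] med [675.6 104.4  32. ] z [19. 45.] rect [998.7 214.9] [708.1 189.7] 18.1
scene black 93 [227.5 222.6] med [ 628.  -176.8   37.7] z [34. 42.] rect [ 629.8 -179.1] [95.2 18.8] 20.2
scene black 63 [305.4 210.6] med [653.1 103.2 258.3] z [250. 265.] rect [643.7  96.5] [43.6 22.8] 38.4
```

View pics/tc.png

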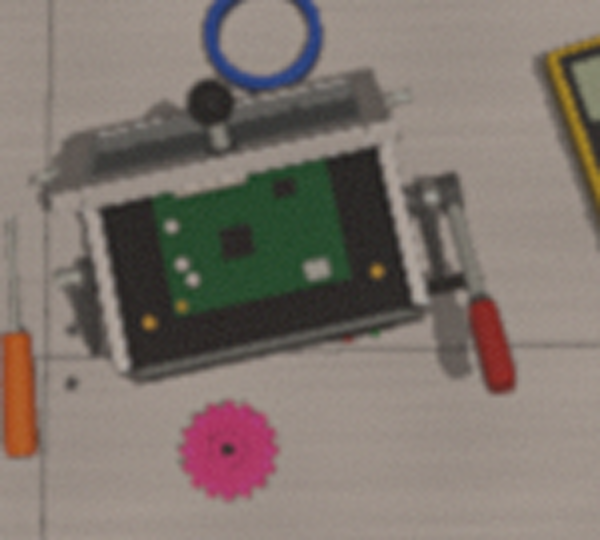

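```bash
python3 - <<'E'
from h import *
z=np.load('last_top.npz');W=z['W'];p=z['p']
m=(W[...,2]>88)&(W[...,2]<106)
m[:, :180]=0;m[:,335:]=0;m[:140]=0;m[285:]=0
m=m.astype(np.uint8);m=cv2.morphologyEx(m,cv2.MORPH_OPEN,np.ones((7,7)))
k,l,st,c=cv2.connectedComponentsWithStats(m);i=np.argmax(st[1:,4])+1
q=W[l==i];r=cv2.minAreaRect(q[:,:2].astype(np.float32));print(st[i],'rect',r, np.median(q[:,2]))
# trimmed extents per yaw
for t in np.radians([11,12,13,14,15]):
    ex=np.array([np.cos(t),np.sin(t)]);ey=np.array([-ex[1],ex[0]])
    a=q[:,:2]@ex;b=q[:,:2]@ey
    A=np.percentile(a,[1,99]);B=np.percentile(b,[1,99]);print(np.degrees(t),np.ptp(A),np.ptp(B),A.mean()*ex+B.mean()*ey)
# black plate edges
print('lever handle axis')
H=cv2.cvtColor(p,cv2.COLOR_RGB2HSV).astype(int)
for n in('top','scene'):
    z=np.load('last_%s.npz'%n);H=cv2.cvtColor(z['p'],cv2.COLOR_RGB2HSV).astype(int);W=z['W']
    mm=((H[...,0]<6)|(H[...,0]>174))&(H[...,1]>150)&(H[...,2]>80);bx=np.zeros_like(mm)
    if n=='top':bx[210:260,295:320]=1
    else: bx[175:205,255:275]=1
    q=W[mm&bx];print(cv2.fitLine(q.astype(np.float32),cv2.DIST_HUBER,0,.01,.01).ravel())
# green board edges / black plate line angles
g=np.load('last_top.npz');H=cv2.cvtColor(g['p'],cv2.COLOR_RGB2HSV).astype(int);W=g['W']
m=((H[...,2]<60)|((H[...,0]>50)&(H[...,0]<85)&(H[...,1]>90)))&(abs(W[...,2]-102)<8);m[:185]=0;m[245:]=0;m[:,:195]=0;m[:,300:]=0
m=cv2.morphologyEx(m.astype(np.uint8),cv2.MORPH_CLOSE,np.ones((5,5)));m=cv2.morphologyEx(m,cv2.MORPH_OPEN,np.ones((5,5)))
q=W[m>0];print('plate',cv2.minAreaRect(q[:,:2].astype(np.float32)),q.mean(0))
E
```

```text
[ 207  188   84   52 2000] rect ((575.8440551757812, 86.30551147460938), (116.07657623291016, 220.23666381835938), 11.514731407165527) 100.89434508150275
11.0 112.6997115330563 215.77571819717303 [574.76344309  86.26066792]
12.000000000000002 113.24030700268702 215.19708478682907 [574.67744972  86.18873571]
13.0 113.64861338693265 214.98994674193392 [574.4146526   86.41621323]
14.0 116.02993488116931 214.41870724030665 [574.38739288  86.64060817]
14.999999999999998 118.75296484782677 213.90801671989 [574.54742543  86.62986408]
lever handle axis
[ 9.2670071e-01  2.0212704e-01 -3.1681302e-01  5.1068204e+02
 -7.5310318e+01  1.1350610e+02]
[ 9.1272563e-01  1.8887238e-01 -3.6229688e-01  5.1585895e+02
 -7.0924156e+01  1.1135410e+02]
plate ((498.2352294921875, 70.24190521240234), (271.862060546875, 194.8404541015625), 11.351229667663574) [573.60615049  85.48248793 105.030924  ]
```

```bash
python3 -m pendant '[{"claw":0,"y":-0.05,"ay":-8.3},{"claw":0,"y":-0.05,"ay":-8.3},{"claw":0,"y":-0.05,"ay":-8.3},{"claw":0,"y":-0.05,"ay":-8.2},{"claw":0},{"claw":0}]' 10
cat > st.py <<'E'
from h import *
O=np.array([595,91,0.]);t=np.radians(12)
Rt=R.from_euler('z',12,degrees=True).as_matrix()
s=arm.state();Rm=R.from_rotvec(s['tool_rot']).as_matrix()
print('t',s['t'],'tester-frame tcp',((s['tool_pos']-O)@Rt).round(1),'gap',s['finger_gap'],'F',(np.array(s['contact_force'])@Rt).round(1))
print('tool in tester\n',(Rt.T@Rm).round(3),'q',np.round(s['joints'],2))
E
python3 st.py
```

```text
t 0.1 tester-frame tcp [-232.8  599.9  181.6] gap 0.9975539334219325 F [0.1 0.3 0.3]
tool in tester
 [[ 0.838 -0.001  0.546]
 [-0.546 -0.001  0.838]
 [ 0.    -1.    -0.001]] q [-1.35  0.43  0.07  1.61 -0.03  1.11 -0.07]schema error: expected keys claw, x, y, z, ax, ay, az
```

```bash
python3 -m pendant '[{"claw":0,"x":0,"y":-0.05,"z":0,"ax":0,"ay":-8.3,"az":0},{"claw":0,"x":0,"y":-0.05,"z":0,"ax":0,"ay":-8.3,"az":0},{"claw":0,"x":0,"y":-0.05,"z":0,"ax":0,"ay":-8.3,"az":0},{"claw":0,"x":0,"y":-0.05,"z":0,"ax":0,"ay":-8.2,"az":0},{"claw":0,"x":0,"y":0,"z":0,"ax":0,"ay":0,"az":0},{"claw":0,"x":0,"y":0,"z":0,"ax":0,"ay":0,"az":0}]' 10; python3 st.py
```

```text
t: 0.85
tool_pos: [242.7, 629.5, 381.3]
tool_rot: [-1.566, -0.164, 0.164]
contact_force: [0.3, 0.3, 0.2]
finger_gap: 1.002
t 0.85 tester-frame tcp [-232.7  600.   381.3] gap 1.0022762563131047 F [0.3 0.2 0.2]
tool in tester
 [[ 1.    -0.001  0.001]
 [-0.001 -0.001  1.   ]
 [-0.001 -1.    -0.001]] q [-1.29  0.33 -0.01  1.32  0.    1.49  0.48]
```

```bash
python3 -m pendant '[{"claw":0,"x":0.017,"y":0,"z":-0.05,"ax":0,"ay":0,"az":0},{"claw":0,"x":0.017,"y":0,"z":-0.05,"ax":0,"ay":0,"az":0},{"claw":0,"x":0.017,"y":0,"z":-0.05,"ax":0,"ay":0,"az":0},{"claw":0,"x":0.017,"y":0,"z":-0.05,"ax":0,"ay":0,"az":0},{"claw":0,"x":0.017,"y":0,"z":-0.05,"ax":0,"ay":0,"az":0},{"claw":0,"x":0.017,"y":0,"z":-0.05,"ax":0,"ay":0,"az":0},{"claw":0,"x":0.017,"y":0,"z":-0.05,"ax":0,"ay":0,"az":0},{"claw":0,"x":0.017,"y":0,"z":-0.05,"ax":0,"ay":0,"az":0},{"claw":0,"x":0.017,"y":0,"z":-0.05,"ax":0,"ay":0,"az":0},{"claw":0,"x":0.017,"y":0,"z":-0.05,"ax":0,"ay":0,"az":0},{"claw":0,"x":0.017,"y":0,"z":-0.05,"ax":0,"ay":0,"az":0},{"claw":0,"x":0.017,"y":0,"z":-0.05,"ax":0,"ay":0,"az":0}]' 10
python3 -m pendant '[{"claw":0,"x":0,"y":0,"z":0,"ax":0,"ay":0,"az":0},{"claw":0,"x":0,"y":0,"z":0,"ax":0,"ay":0,"az":0}]'
python3 st.py
python3 - <<'E'
from h import *
snap('wrist','w1.png');print(K('wrist'))
E
```

```text
t: 2.35
tool_pos: [567.3, 83.9, 380.7]
tool_rot: [-1.565, -0.163, 0.166]
contact_force: [0.5, 0.8, -0.2]
finger_gap: 0.999
t: 2.6
tool_pos: [566.7, 85.8, 380.9]
tool_rot: [-1.565, -0.163, 0.166]
contact_force: [0.1, 0.8, 0.4]
finger_gap: 1.002
t 2.6 tester-frame tcp [-28.8   0.8 380.9] gap 1.0021030887504545 F [0.2 0.8 0.4]
tool in tester
 [[ 1.    -0.002  0.   ]
 [-0.    -0.     1.   ]
 [-0.002 -1.    -0.   ]] q [-0.61  0.14  0.41  1.57 -0.06  1.44  1.58]
(np.float64(358.65488259256995), 284.92357442144817, 212.3465567234325, array([[-2.08452005e-01,  9.78032057e-01,  1.02837641e-03,
         3.34624094e+01],
       [ 9.48588790e-01,  2.01920357e-01,  2.43736491e-01,
        -6.29769334e+02],
       [ 2.38174451e-01,  5.17828665e-02, -9.69840949e-01,
         4.44410263e+02],
       [ 0.00000000e+00,  0.00000000e+00,  0.00000000e+00,
         1.00000000e+00]]))
```

View pics/w1.png

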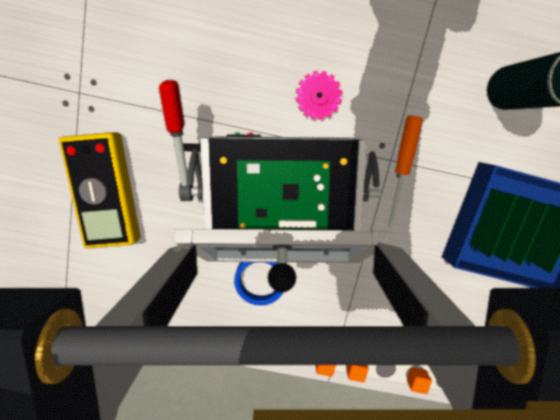

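The wrist view confirms the yaw: the tester is square to the image. The knob at (283,277) is still about 78 mm further back, because I had measured its x offset from the hinge rather than from the origin. Next I'll refine its position with wrist depth.

```bash
python3 - <<'E'
from h import *
O=np.array([595,91,0.]);Rt=R.from_euler('z',12,degrees=True).as_matrix()
z=np.load('last_wrist.npz');T=(z['W']-O)@Rt;p=z['p'];H=cv2.cvtColor(p,cv2.COLOR_RGB2HSV).astype(int)
def rep(n,m):
    q=T[m];print(n,m.sum(),'med',np.median(q,0).round(1),'lo',np.percentile(q,3,0).round(1),'hi',np.percentile(q,97,0).round(1))
b=np.zeros((420,560),bool);b[258:297,262:302]=1
rep('knob',b&(T[...,2]>225)&(H[...,2]<60))
b[:]=0;b[75:140,155:190]=1
m=b&((H[...,0]<6)|(H[...,0]>174))&(H[...,1]>150);rep('handle',m)
q=T[m];l=cv2.fitLine(q.astype(np.float32),cv2.DIST_HUBER,0,.01,.01).ravel();print(l)
b[:]=0;b[125:235,195:370]=1
m=b&(abs(T[...,2]-101)<4);rep('top',m)
E
```

```text
knob 586 med [ 47.7  -2.5 260.8] lo [ 38.7 -13.3 251.5] hi [ 60.3   9.3 264.7]
handle 902 med [-118.1 -141.5  112.4] lo [-145.5 -152.4   98.1] hi [ -88.5 -134.7  122.4]
[ 9.4694471e-01  9.6084066e-03 -3.2125288e-01 -1.1599657e+02
 -1.4206978e+02  1.1293547e+02]
top 13865 med [-18.6  -3.9 101.7] lo [ -74.2 -105.4   99.5] hi [ 44.2 101.6 104.4]
```

```bash
python3 -m pendant '[{"claw":0,"x":0.039,"y":0,"z":-0.003,"ax":0,"ay":0,"az":0},{"claw":0,"x":0.039,"y":0,"z":0,"ax":0,"ay":0,"az":0},{"claw":0,"x":0,"y":0.035,"z":0,"ax":0,"ay":0,"az":0},{"claw":0,"x":0,"y":0.035,"z":0,"ax":0,"ay":0,"az":0},{"claw":0,"x":0,"y":0.035,"z":0,"ax":0,"ay":0,"az":0},{"claw":0,"x":0,"y":0.035,"z":0,"ax":0,"ay":0,"az":0},{"claw":0,"x":0,"y":0,"z":0,"ax":0,"ay":0,"az":0},{"claw":1,"x":0,"y":0,"z":0,"ax":0,"ay":0,"az":0},{"claw":1,"x":0,"y":0,"z":0,"ax":0,"ay":0,"az":0},{"claw":1,"x":0,"y":0,"z":0,"ax":0,"ay":0,"az":0},{"claw":1,"x":0,"y":0,"z":0,"ax":0,"ay":0,"az":0},{"claw":1,"x":0,"y":0,"z":0,"ax":0,"ay":0,"az":0}]' 12
python3 -m pendant '[{"claw":1,"x":0,"y":0,"z":0,"ax":0,"ay":0,"az":0},{"claw":1,"x":0,"y":0,"z":0,"ax":0,"ay":0,"az":0}]'
python3 st.py
python3 - <<'E'
from h import *
snap('wrist','w2.png')
E
```

```text
t: 4.15
tool_pos: [644.2, 98.8, 242.4]
tool_rot: [-1.564, -0.165, 0.165]
contact_force: [-0.3, 0.7, -0.1]
finger_gap: 0.508
t: 4.4
tool_pos: [644.1, 98.8, 242.1]
tool_rot: [-1.565, -0.165, 0.165]
contact_force: [-0.3, -0.3, 0.1]
finger_gap: 0.292
t 4.4 tester-frame tcp [ 49.7  -2.6 242.1] gap 0.2917031157680707 F [-0.4 -0.2  0.1]
tool in tester
 [[ 1. -0. -0.]
 [ 0. -0.  1.]
 [-0. -1. -0.]] q [-0.56  0.36  0.41  1.61 -0.15  1.2   1.66]
```

View pics/w2.png

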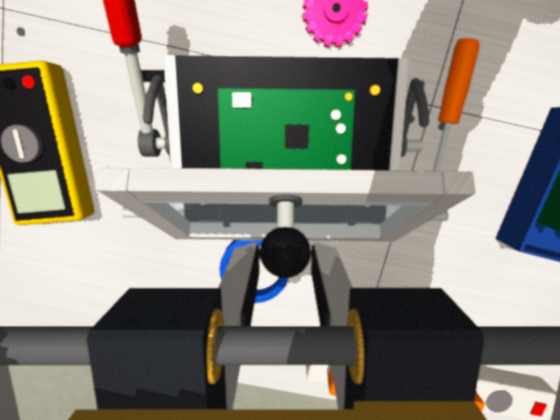

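The fingers hold the knob at (283,252). Now I'll follow the closing arc.

```bash
python3 -m pendant '[{"claw":1,"x":-0.011,"y":0.0027,"z":0,"ax":0,"ay":0,"az":0},{"claw":1,"x":-0.011,"y":0.0035,"z":0,"ax":0,"ay":0,"az":0},{"claw":1,"x":-0.012,"y":0.005,"z":0,"ax":0,"ay":0,"az":0},{"claw":1,"x":-0.0116,"y":0.006,"z":0,"ax":0,"ay":0,"az":0},{"claw":1,"x":-0.0109,"y":0.007,"z":0,"ax":0,"ay":0,"az":0},{"claw":1,"x":0,"y":0,"z":0,"ax":0,"ay":0,"az":0}]' 12
python3 st.py
```

```text
t: 5.2
tool_pos: [587.9, 86.8, 217.6]
tool_rot: [-1.564, -0.164, 0.165]
contact_force: [0.5, -0.1, 0.6]
finger_gap: 0.003
t 5.2 tester-frame tcp [ -7.8  -2.6 217.6] gap 0.003457816179093129 F [ 0.5 -0.2  0.6]
tool in tester
 [[ 1.    -0.001 -0.   ]
 [ 0.     0.     1.   ]
 [-0.001 -1.     0.   ]] q [-0.58  0.28  0.4   1.77 -0.12  1.12  1.64]
```

```bash
python3 - <<'E'
from h import *
O=np.array([595,91,0.]);Rt=R.from_euler('z',12,degrees=True).as_matrix()
for n in('wrist','top'):
    p,d,W=snap(n,'%s3.png'%n);T=(W-O)@Rt;H=cv2.cvtColor(p,cv2.COLOR_RGB2HSV).astype(int)
    m=(T[...,2]>130)&(T[...,2]<275)&(H[...,2]<60)&(abs(T[...,0])<150)&(abs(T[...,1])<25)
    q=T[m];print(n,m.sum(),len(q) and np.percentile(q,[3,50,97],axis=0).round(1))
a=cv2.imread('pics/wrist3.png')[100:,130:430];b=cv2.imread('pics/top3.png')[130:270,180:330]
cv2.imwrite('pics/c3.png',np.hstack([a,cv2.resize(b,(343,320))]))
E
```

```text
wrist 454 [[-14.5  -5.4 243.7]
 [ 46.   -2.8 263.5]
 [ 59.9  -0.7 272.1]]
top 0 0
```

View pics/c3.png

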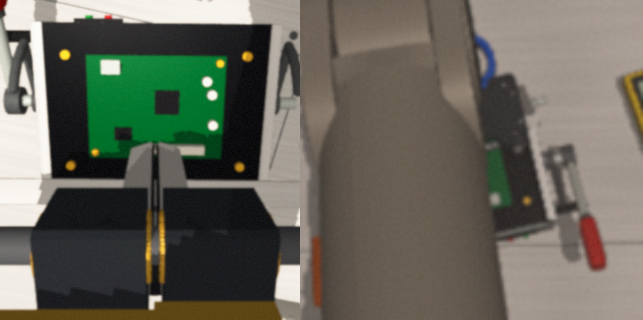

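The knob slipped out: I moved before the grip force had built up, and the fingers are now closed on nothing. I'll raise, open and find the knob again.

```bash
python3 -m pendant '[{"claw":1,"x":0,"y":-0.055,"z":0,"ax":0,"ay":0,"az":0},{"claw":1,"x":0,"y":-0.055,"z":0,"ax":0,"ay":0,"az":0},{"claw":0,"x":0,"y":-0.055,"z":0,"ax":0,"ay":0,"az":0},{"claw":0,"x":0,"y":0,"z":0,"ax":0,"ay":0,"az":0},{"claw":0,"x":0,"y":0,"z":0,"ax":0,"ay":0,"az":0},{"claw":0,"x":0,"y":0,"z":0,"ax":0,"ay":0,"az":0},{"claw":0,"x":0,"y":0,"z":0,"ax":0,"ay":0,"az":0}]' 30
python3 st.py
python3 - <<'E'
from h import *
O=np.array([595,91,0.]);Rt=R.from_euler('z',12,degrees=True).as_matrix()
p,d,W=snap('wrist','w4.png');T=(W-O)@Rt;H=cv2.cvtColor(p,cv2.COLOR_RGB2HSV).astype(int)
m=(T[...,2]>130)&(T[...,2]<275)&(H[...,2]<60)&(abs(T[...,0])<150)&(abs(T[...,1])<40)
k,l,st,c=cv2.connectedComponentsWithStats(m.astype(np.uint8))
for i in range(1,k):
    if st[i,4]>40:print(st[i],np.percentile(T[l==i],[3,50,97],axis=0).round(1))
for (u,v) in [(284,230),(284,240),(284,250),(284,260),(284,270),(284,280),(284,290)]:print(v,T[v,u].round(),p[v,u])
E
```

```text
t: 6.18
tool_pos: [588.7, 87.0, 382.1]
tool_rot: [-1.565, -0.164, 0.166]
contact_force: [-0.1, 0.0, 0.4]
finger_gap: 0.504
t 6.175 tester-frame tcp [ -7.   -2.6 382.1] gap 0.5036525366276726 F [-0.1  0.1  0.4]
tool in tester
 [[ 1.    -0.001 -0.   ]
 [ 0.    -0.     1.   ]
 [-0.001 -1.    -0.   ]] q [-0.61  0.19  0.43  1.52 -0.08  1.45  1.6 ]
[272 243  27  28 603] [[ 39.1 -14.3 251.6]
 [ 48.3  -2.7 260.8]
 [ 60.6   9.  264.7]]
230 [ 28.  -4. 241.] [211 212 196]
240 [ 37.  -4. 247.] [130 129 119]
250 [ 42.  -4. 260.] [17 15 14]
260 [ 51.  -4. 265.] [15 15 16]
270 [ 63.  -4. 260.] [13 22 54]
280 [183.  -4.  24.] [ 66 103 199]
290 [212.  -4.   2.] [239 234 226]
```

View pics/w4.png

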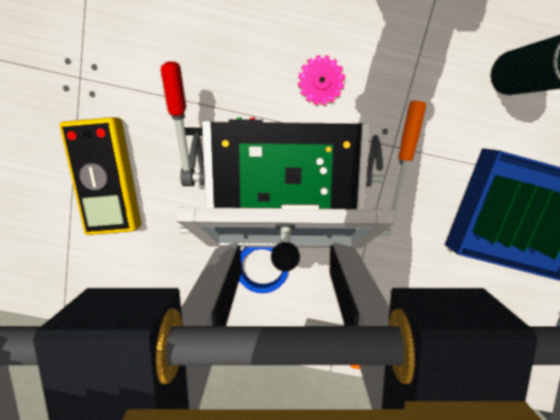

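The knob hasn't moved: it's at tester (50,-3,250). I'll retry with a firmer grip and a full wait for the fingers to settle.

```bash
python3 -m pendant '[{"claw":0,"x":0.029,"y":0,"z":0,"ax":0,"ay":0,"az":0},{"claw":0,"x":0.029,"y":0,"z":0,"ax":0,"ay":0,"az":0},{"claw":0.3,"x":0,"y":0.035,"z":0,"ax":0,"ay":0,"az":0},{"claw":0.3,"x":0,"y":0.035,"z":0,"ax":0,"ay":0,"az":0},{"claw":0.3,"x":0,"y":0.035,"z":0,"ax":0,"ay":0,"az":0},{"claw":0.5,"x":0,"y":0.036,"z":0,"ax":0,"ay":0,"az":0},{"claw":0.6,"x":0,"y":0,"z":0,"ax":0,"ay":0,"az":0},{"claw":1,"x":0,"y":0,"z":0,"ax":0,"ay":0,"az":0},{"claw":1,"x":0,"y":0,"z":0,"ax":0,"ay":0,"az":0},{"claw":1,"x":0,"y":0,"z":0,"ax":0,"ay":0,"az":0}]' 30
python3 -m pendant '[{"claw":1,"x":0,"y":0,"z":0,"ax":0,"ay":0,"az":0}]' 30
python3 -m pendant '[{"claw":1,"x":0,"y":0,"z":0,"ax":0,"ay":0,"az":0}]' 30
python3 -m pendant '[{"claw":1,"x":0,"y":0,"z":0,"ax":0,"ay":0,"az":0}]' 30
python3 st.py
```

```text
t: 7.48
tool_pos: [646.0, 99.2, 243.0]
tool_rot: [-1.564, -0.166, 0.164]
contact_force: [1.3, -0.2, -0.1]
finger_gap: 0.21
t: 7.6
tool_pos: [645.8, 99.2, 242.5]
tool_rot: [-1.564, -0.165, 0.164]
contact_force: [-0.2, 0.3, 0.4]
finger_gap: 0.101
t: 7.72
tool_pos: [645.6, 99.1, 242.1]
tool_rot: [-1.564, -0.165, 0.165]
contact_force: [-0.1, 0.3, 0.8]
finger_gap: 0.013
t: 7.85
tool_pos: [645.6, 99.1, 242.0]
tool_rot: [-1.564, -0.165, 0.165]
contact_force: [0.6, 0.1, 0.2]
finger_gap: 0.007
t 7.85 tester-frame tcp [ 51.2  -2.5 242. ] gap 0.007440507430757733 F [ 0.6 -0.1  0.2]
tool in tester
 [[ 1. -0. -0.]
 [ 0.  0.  1.]
 [-0. -1.  0.]] q [-0.56  0.36  0.41  1.61 -0.15  1.2   1.66]
```

```bash
python3 - <<'E'
from h import *
O=np.array([595,91,0.]);Rt=R.from_euler('z',12,degrees=True).as_matrix()
p,d,W=snap('wrist');T=(W-O)@Rt
f,cx,cy,M=K('wrist')
def pr(q):
    w=Rt@np.array(q,float)+O;c=M[:3,:3]@w+M[:3,3];return (c[:2]/c[2]*f+[cx,cy]).round(),c[2].round()
print('knob',pr([50,-2.6,250]),'tcp',pr([51.2,-2.5,242]),'tip',pr([51.2,-2.5,231]),'cam',((-M[:3,:3].T@M[:3,3]-O)@Rt).round())
for v in range(190,400,10):print(v,T[v,284].round(),T[v,265].round(),p[v,284])
c=p[150:400,160:410];b=snap('scene')[0][150:270,220:340]
cv2.imwrite('pics/c5.png',np.hstack([cv2.resize(c,(400,400)),cv2.resize(b,(400,400))])[:,:,::-1])
E
```

```text
knob (array([285., 245.]), np.float64(206.0)) tcp (array([285., 243.]), np.float64(214.0)) tip (array([285., 237.]), np.float64(225.0)) cam [-19.  -3. 445.]
190 [ 19.  -3. 244.] [ 19. -14. 245.] [181 173 163]
200 [ 25.  -3. 241.] [ 28. -15. 228.] [217 218 203]
210 [ 31.  -3. 243.] [ 40. -16. 207.] [232 231 219]
220 [ 36.  -3. 246.] [ 55. -18. 178.] [231 232 221]
230 [ 40.  -3. 254.] [ 73. -20. 146.] [19 19 19]
240 [-19.  -3. 445.] [ 45. -14. 256.] [27 27 28]
250 [ 44.  -3. 274.] [ 42. -13. 279.] [20 22 20]
260 [ 44.  -3. 287.] [ 43. -12. 291.] [20 18 23]
270 [ 47.  -3. 293.] [ 43. -11. 303.] [15 14 15]
280 [ 51.  -3. 294.] [ 43. -11. 313.] [15 24 52]
290 [ 56.  -3. 294.] [ 19.  -8. 370.] [102  96  94]
300 [ 60.  -3. 297.] [ 19.  -7. 374.] [101  97  92]
310 [232.  -4.  -0.] [ 19.  -7. 378.] [101  96  93]
320 [248.  -4.   0.] [ 18.  -7. 384.] [103  98  93]
330 [ 24.  -3. 377.] [ 19.  -7. 386.] [53 52 51]
340 [ 25.  -3. 380.] [ 20.  -7. 386.] [98 96 97]
350 [-19.  -3. 445.] [ 22.  -7. 387.] [113 114 113]
360 [ 29.  -3. 380.] [ 24.  -7. 388.] [62 62 62]
370 [327.  -4.   1.] [ 27.  -7. 387.] [241 235 229]
380 [344.  -4.   1.] [ 29.  -7. 387.] [243 237 231]
390 [ 840.   -5. -559.] [ 31.  -7. 387.] [200 196 181]
```

View pics/c5.png

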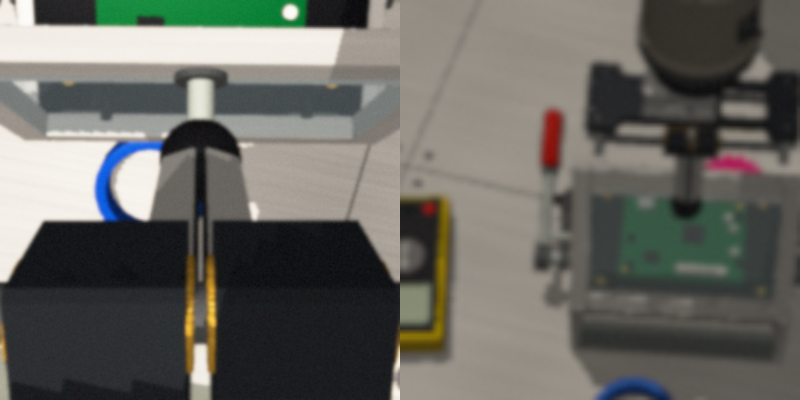

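The fingers closed above the knob, so the true tips may be higher than I assumed. I'll raise and measure the tip position by wrist depth.

```bash
python3 -m pendant '[{"claw":1,"x":0,"y":-0.04,"z":0,"ax":0,"ay":0,"az":0},{"claw":1,"x":0,"y":-0.04,"z":0,"ax":0,"ay":0,"az":0},{"claw":1,"x":0,"y":0,"z":0,"ax":0,"ay":0,"az":0}]' 30
python3 - <<'E'
from h import *
O=np.array([595,91,0.]);Rt=R.from_euler('z',12,degrees=True).as_matrix()
s=arm.state();tc=(s['tool_pos']-O)@Rt;print(tc)
p,d,W=snap('wrist');T=(W-O)@Rt-tc
for v in range(215,300,5):print(v,T[v,278].round(),T[v,270].round(),T[v,292].round(),T[v,284].round(),p[v,278])
z=np.load('last_scene.npz');T=(z['W']-O)@Rt-[51.2,-2.5,242]
c=(T[...,2]>-12)&(T[...,2]<60)&(abs(T[...,0])<40)&(abs(T[...,1])<20)
for v in range(195,230,2):
  q=T[v][c[v]]
  if len(q):print('scene',v,q.mean(0).round(1),z['p'][v][c[v]].mean(0).round())
E
```

```text
t: 8.32
tool_pos: [646.9, 99.0, 325.1]
tool_rot: [-1.564, -0.168, 0.161]
contact_force: [0.1, -0.2, -1.1]
finger_gap: 0.006
[ 52.47324498  -2.92841507 325.11323217]
215 [ -1.  -5. -64.] [ -1. -11. -68.] [ -1.   5. -65.] [ -2.  -1. -63.] [29 25 27]
220 [  3.  -5. -65.] [  4. -12. -70.] [  3.   5. -64.] [  2.  -1. -63.] [24 24 25]
225 [  7.  -5. -66.] [  77.  -22. -303.] [  7.   6. -66.] [  7.  -1. -64.] [24 21 21]
230 [  84.  -10. -303.] [  92.  -23. -327.] [  91.   11. -326.] [ 13.  -1. -71.] [ 37  89 197]
235 [ 100.  -10. -327.] [  99.  -23. -325.] [ 100.   11. -327.] [  92.   -1. -303.] [224 221 223]
240 [ 108.  -10. -326.] [ 108.  -23. -328.] [ 108.   11. -327.] [  99.   -1. -303.] [239 234 226]
245 [-9. -4. 26.] [-10.  -8.  27.] [-9.  4. 26.] [-8. -1. 22.] [123 118 114]
250 [-9. -3. 34.] [-9. -7. 34.] [-9.  3. 33.] [-8. -1. 29.] [96 92 88]
255 [-9. -3. 41.] [-9. -7. 40.] [-10.   3.  41.] [-8. -1. 37.] [98 92 89]
260 [-10.  -3.  47.] [-9. -7. 46.] [-10.   3.  48.] [-8. -1. 44.] [101  96  91]
265 [-9. -3. 53.] [-9. -7. 52.] [-9.  3. 52.] [-8. -1. 49.] [95 94 88]
270 [-9. -3. 58.] [-9. -6. 59.] [-10.   3.  59.] [-5. -1. 49.] [99 93 88]
275 [-10.  -3.  64.] [-9. -6. 64.] [-9.  3. 63.] [-3. -1. 48.] [96 91 88]
280 [-9. -3. 68.] [-10.  -6.  69.] [-10.   3.  69.] [-1. -1. 50.] [95 92 90]
285 [-10.  -3.  74.] [-10.  -6.  74.] [-10.   3.  73.] [ 1. -1. 51.] [96 92 87]
290 [-10.  -3.  78.] [-33.  -4. 125.] [-34.   1. 126.] [ 4. -1. 51.] [73 71 66]
295 [-10.  -3.  82.] [-34.  -3. 128.] [-32.   1. 125.] [ 6. -1. 52.] [72 72 67]
scene 201 [-36.8 -14.    2.5] [116. 112. 104.]
scene 203 [-19.9  -4.9  17.1] [82. 80. 75.]
scene 205 [-2.6 -0.2 32.2] [77. 75. 71.]
scene 207 [ 4.8  4.7 32.9] [72. 70. 67.]
scene 209 [ 7.1  3.2 25.4] [57. 56. 54.]
scene 211 [ 7.5  2.5 15.1] [25. 29. 27.]
scene 213 [12.4  4.3 11.7] [22. 29. 26.]
scene 215 [14.1  3.2  3.1] [32. 50. 40.]
```

The wrist and scene depths agree: the fingertips are about 23 mm above the reported TCP, not 11 mm below it, so everything sits about 34 mm higher than specified. I'll therefore aim the TCP 42 mm below the target.

```bash
python3 -m pendant '[{"claw":0,"x":-0.002,"y":0.003,"z":0,"ax":0,"ay":0,"az":0},{"claw":0,"x":0,"y":0,"z":0,"ax":0,"ay":0,"az":0},{"claw":0,"x":0,"y":0,"z":0,"ax":0,"ay":0,"az":0},{"claw":0,"x":0,"y":0,"z":0,"ax":0,"ay":0,"az":0},{"claw":0.3,"x":0,"y":0.036,"z":0,"ax":0,"ay":0,"az":0},{"claw":0.3,"x":0,"y":0.036,"z":0,"ax":0,"ay":0,"az":0},{"claw":0.3,"x":0,"y":0.036,"z":0,"ax":0,"ay":0,"az":0},{"claw":0.5,"x":0,"y":0,"z":0,"ax":0,"ay":0,"az":0},{"claw":0.6,"x":0,"y":0,"z":0,"ax":0,"ay":0,"az":0},{"claw":1,"x":0,"y":0,"z":0,"ax":0,"ay":0,"az":0},{"claw":1,"x":0,"y":0,"z":0,"ax":0,"ay":0,"az":0},{"claw":1,"x":0,"y":0,"z":0,"ax":0,"ay":0,"az":0}]' 20
python3 -m pendant '[{"claw":1,"x":0,"y":0,"z":0,"ax":0,"ay":0,"az":0},{"claw":1,"x":0,"y":0,"z":0,"ax":0,"ay":0,"az":0},{"claw":1,"x":0,"y":0,"z":0,"ax":0,"ay":0,"az":0}]'
python3 st.py
```

```text
t: 9.88
tool_pos: [644.2, 98.7, 212.0]
tool_rot: [-1.564, -0.166, 0.163]
contact_force: [-1.6, 0.1, 6.5]
finger_gap: 0.305
t: 10.25
tool_pos: [644.2, 98.7, 212.0]
tool_rot: [-1.564, -0.166, 0.164]
contact_force: [-0.6, -0.7, 7.1]
finger_gap: 0.308
t 10.25 tester-frame tcp [ 49.7  -2.7 212. ] gap 0.3077060051002785 F [-0.8 -0.6  7.1]
tool in tester
 [[ 1.     0.001 -0.   ]
 [ 0.     0.     1.   ]
 [ 0.001 -1.     0.   ]] q [-0.56  0.38  0.41  1.65 -0.16  1.15  1.67]
```

The grip is firm now (29 mm, steady). Closing along the arc.

```bash
python3 -m pendant '[{"claw":1,"x":-0.011,"y":0.0027,"z":0,"ax":0,"ay":0,"az":0},{"claw":1,"x":-0.011,"y":0.0035,"z":0,"ax":0,"ay":0,"az":0},{"claw":1,"x":-0.012,"y":0.005,"z":0,"ax":0,"ay":0,"az":0},{"claw":1,"x":-0.0116,"y":0.006,"z":0,"ax":0,"ay":0,"az":0},{"claw":1,"x":-0.0109,"y":0.007,"z":0,"ax":0,"ay":0,"az":0},{"claw":1,"x":0,"y":0,"z":0,"ax":0,"ay":0,"az":0}]'
python3 st.py
python3 - <<'E'
from h import *
O=np.array([595,91,0.]);Rt=R.from_euler('z',12,degrees=True).as_matrix()
p,d,W=snap('wrist','w6.png');T=(W-O)@Rt
print([T[v,240].round().tolist() for v in range(80,260,20)])
E
```

```text
t: 11.0
tool_pos: [587.2, 87.1, 186.7]
tool_rot: [-1.564, -0.164, 0.166]
contact_force: [-7.5, 1.4, 2.6]
finger_gap: 0.309
t 11.0 tester-frame tcp [ -8.4  -2.2 186.7] gap 0.3086351549370803 F [-7.1  2.9  2.6]
tool in tester
 [[ 1.    -0.002 -0.001]
 [ 0.001  0.001  1.   ]
 [-0.002 -1.     0.001]] q [-0.58  0.3   0.41  1.81 -0.14  1.06  1.65]
[[-120.0, -48.0, 1.0], [-100.0, -49.0, 1.0], [-80.0, -44.0, 42.0], [-64.0, -38.0, 101.0], [-49.0, -38.0, 103.0], [-34.0, -38.0, 109.0], [-38.0, -26.0, 204.0], [-26.0, -27.0, 202.0], [-11.0, -29.0, 189.0]]
```

View pics/w6.png

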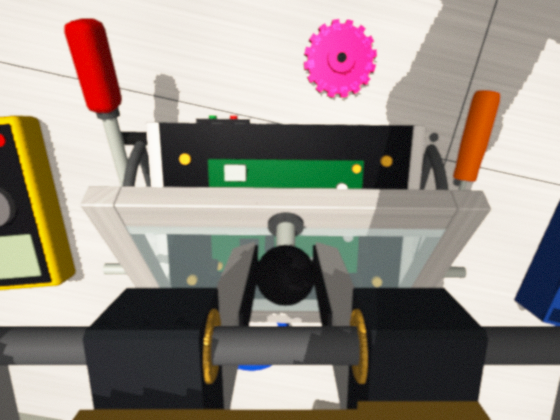

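```bash
python3 -m pendant '[{"claw":1,"x":-0.0104,"y":0.0079,"z":0,"ax":0,"ay":0,"az":0},{"claw":1,"x":-0.0096,"y":0.0088,"z":0,"ax":0,"ay":0,"az":0},{"claw":1,"x":-0.0088,"y":0.0096,"z":0,"ax":0,"ay":0,"az":0},{"claw":1,"x":-0.0079,"y":0.0104,"z":0,"ax":0,"ay":0,"az":0},{"claw":1,"x":-0.007,"y":0.0109,"z":0,"ax":0,"ay":0,"az":0},{"claw":1,"x":-0.003,"y":0.006,"z":0,"ax":0,"ay":0,"az":0},{"claw":1,"x":-0.003,"y":0.006,"z":0,"ax":0,"ay":0,"az":0},{"claw":1,"x":-0.0025,"y":0.006,"z":0,"ax":0,"ay":0,"az":0},{"claw":1,"x":-0.0025,"y":0.006,"z":0,"ax":0,"ay":0,"az":0},{"claw":1,"x":0,"y":0,"z":0,"ax":0,"ay":0,"az":0}]'
python3 st.py
```

```text
t: 12.3
tool_pos: [534.6, 76.5, 114.7]
tool_rot: [-1.564, -0.165, 0.166]
contact_force: [-0.6, 6.4, -3.6]
finger_gap: 0.308
t 12.3 tester-frame tcp [-62.1  -1.6 114.7] gap 0.3075919030846564 F [ 0.7  6.4 -3.6]
tool in tester
 [[ 1.    -0.001 -0.001]
 [ 0.001  0.001  1.   ]
 [-0.001 -1.     0.001]] q [-0.59  0.3   0.39  1.99 -0.15  0.88  1.66]
```

```bash
python3 -m pendant '[{"claw":1,"x":-0.001,"y":0.003,"z":0,"ax":0,"ay":0,"az":0},{"claw":1,"x":-0.001,"y":0.003,"z":0,"ax":0,"ay":0,"az":0},{"claw":1,"x":0,"y":0,"z":0,"ax":0,"ay":0,"az":0}]';python3 -m pendant '[{"claw":1,"x":0,"y":0.003,"z":0,"ax":0,"ay":0,"az":0},{"claw":1,"x":0,"y":0,"z":0,"ax":0,"ay":0,"az":0}]';python3 st.py
```

```text
t: 12.68
tool_pos: [533.0, 76.1, 109.1]
tool_rot: [-1.564, -0.165, 0.165]
contact_force: [-1.8, 6.3, -0.6]
finger_gap: 0.31
t: 12.92
tool_pos: [534.2, 76.4, 107.0]
tool_rot: [-1.563, -0.167, 0.163]
contact_force: [-0.0, 7.3, 9.3]
finger_gap: 0.307
t 12.925 tester-frame tcp [-62.5  -1.6 107. ] gap 0.306805788259259 F [1.5 7.1 9.3]
tool in tester
 [[ 1.     0.002 -0.001]
 [ 0.001  0.001  1.   ]
 [ 0.002 -1.     0.001]] q [-0.58  0.3   0.39  2.   -0.15  0.86  1.67]
```

```bash
python3 -m pendant '[{"claw":1,"x":0,"y":0.003,"z":0,"ax":0,"ay":0,"az":0},{"claw":1,"x":0,"y":0,"z":0,"ax":0,"ay":0,"az":0},{"claw":1,"x":0,"y":0,"z":0,"ax":0,"ay":0,"az":0}]';python3 st.py
python3 - <<'E'
from h import *
O=np.array([595,91,0.]);Rt=R.from_euler('z',12,degrees=True).as_matrix()
p,d,W=snap('wrist');T=(W-O)@Rt
m=(T[...,2]>90)&(T[...,2]<140)&(abs(abs(T[...,1])-98)<8)&(T[...,0]>-76)&(T[...,0]<60);q=T[m];print(m.sum(),np.percentile(q[:,2],[5,50,95]))
print('slope rad',np.polyfit(q[:,0],q[:,2],1))
E
```

```text
t: 13.3
tool_pos: [534.9, 76.6, 104.4]
tool_rot: [-1.563, -0.168, 0.162]
contact_force: [1.3, 8.7, 10.9]
finger_gap: 0.307
t 13.3 tester-frame tcp [-61.8  -1.6 104.4] gap 0.3074045115276728 F [ 3.   8.2 10.9]
tool in tester
 [[ 1.     0.004 -0.001]
 [ 0.001  0.001  1.   ]
 [ 0.004 -1.     0.001]] q [-0.58  0.31  0.39  2.   -0.15  0.85  1.67]
4149 [107.1695803  116.54547466 117.62940729]
slope rad [1.00356057e-01 1.21331523e+02]
```

```bash
python3 - <<'E'
from h import *
O=np.array([595,91,0.]);Rt=R.from_euler('z',12,degrees=True).as_matrix()
T=(np.load('last_wrist.npz')['W']-O)@Rt
for a in range(-80,40,20):
    m=(T[...,2]>105)&(T[...,2]<135)&(abs(abs(T[...,1])-98)<8)&(T[...,0]>a)&(T[...,0]<a+20);print(a,m.sum(),np.percentile(T[m][:,2],[50,80]) if m.any() else 0)
E
python3 -m pendant '[{"claw":0.8,"x":0,"y":0,"z":0,"ax":0,"ay":0,"az":0},{"claw":0.5,"x":0,"y":0,"z":0,"ax":0,"ay":0,"az":0},{"claw":0.4,"x":0,"y":0,"z":0,"ax":0,"ay":0,"az":0},{"claw":0.4,"x":0,"y":-0.01,"z":0,"ax":0,"ay":0,"az":0},{"claw":0.4,"x":0,"y":-0.05,"z":0,"ax":0,"ay":0,"az":0},{"claw":0.4,"x":0,"y":-0.05,"z":0,"ax":0,"ay":0,"az":0},{"claw":0.4,"x":0,"y":-0.05,"z":0,"ax":0,"ay":0,"az":0},{"claw":0.4,"x":-0.02,"y":0,"z":-0.04,"ax":0,"ay":0,"az":0},{"claw":0.4,"x":-0.02,"y":0,"z":-0.04,"ax":0,"ay":0,"az":0},{"claw":0.4,"x":0,"y":0,"z":0,"ax":0,"ay":0,"az":0},{"claw":0.4,"x":0,"y":0,"z":0,"ax":0,"ay":0,"az":0}]'
python3 st.py
python3 - <<'E'
from h import *
O=np.array([595,91,0.]);Rt=R.from_euler('z',12,degrees=True).as_matrix()
p,d,W=snap('wrist','w7.png');T=(W-O)@Rt
for a in range(-80,80,20):
    m=(T[...,2]>105)&(T[...,2]<135)&(abs(abs(T[...,1])-98)<8)&(T[...,0]>a)&(T[...,0]<a+20);print(a,m.sum(),np.percentile(T[m][:,2],[50,80]) if m.any() else 0)
H=cv2.cvtColor(p,cv2.COLOR_RGB2HSV).astype(int)
m=((H[...,0]<6)|(H[...,0]>174))&(H[...,1]>150)&(T[...,2]>85)&(T[...,2]<135)&(T[...,1]<-120);print(np.percentile(T[m],[3,50,97],axis=0).round(1))
E
```

```text
-80 1754 [116.40445096 117.0426966 ]
-60 1778 [116.64031963 117.1721167 ]
-40 581 [116.64799431 117.15698367]
-20 0 0
0 0 0
20 0 0
t: 14.72
tool_pos: [510.6, -11.1, 263.6]
tool_rot: [-1.564, -0.165, 0.164]
contact_force: [0.2, 0.2, 0.5]
finger_gap: 0.597
t 14.725 tester-frame tcp [-103.8  -82.4  263.6] gap 0.5965362556583766 F [0.2 0.2 0.5]
tool in tester
 [[ 1.     0.001 -0.   ]
 [ 0.     0.     1.   ]
 [ 0.001 -1.     0.   ]] q [-0.55  0.08  0.48  1.89 -0.04  1.18  1.72]
-80 539 [116.37407556 117.11711438]
-60 564 [116.56007006 117.21242683]
-40 546 [116.58961463 117.17834552]
-20 475 [116.56455033 117.21526272]
0 258 [116.42190711 117.0516565 ]
20 246 [116.44891759 116.99624394]
40 34 [116.52504863 117.08294454]
60 0 0
[[-148.4 -153.6  101.5]
 [-121.6 -143.6  113.3]
 [ -88.9 -135.1  122.1]]
```

View pics/w7.png

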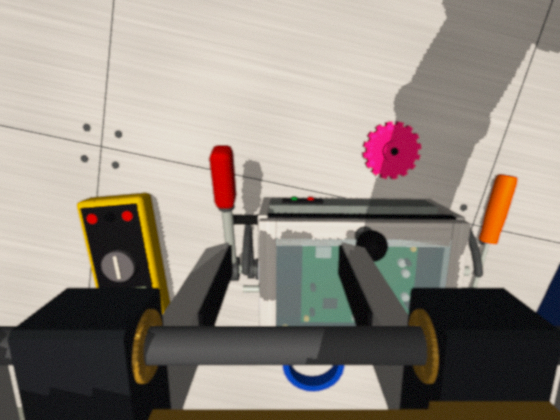

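The wrist view and depth show the lid flat: 116.4–116.6 mm along its length, where 116 means shut. The handle is at (223,178), tester (-122,-144,100). Next I'll grip the handle.

```bash
python3 -m pendant '[{"claw":0.4,"x":-0.009,"y":0,"z":-0.031,"ax":0,"ay":0,"az":0},{"claw":0.4,"x":-0.009,"y":0,"z":-0.031,"ax":0,"ay":0,"az":0},{"claw":0.4,"x":0,"y":0.05,"z":0,"ax":0,"ay":0,"az":0},{"claw":0.4,"x":0,"y":0.05,"z":0,"ax":0,"ay":0,"az":0},{"claw":0.4,"x":0,"y":0.05,"z":0,"ax":0,"ay":0,"az":0},{"claw":0.4,"x":0,"y":0.03,"z":0,"ax":0,"ay":0,"az":0},{"claw":0.4,"x":0,"y":0.025,"z":0,"ax":0,"ay":0,"az":0},{"claw":0.4,"x":0,"y":0,"z":0,"ax":0,"ay":0,"az":0}]'; python3 st.py
python3 -m pendant '[{"claw":1,"x":0,"y":0,"z":0,"ax":0,"ay":0,"az":0},{"claw":1,"x":0,"y":0,"z":0,"ax":0,"ay":0,"az":0},{"claw":1,"x":0,"y":0,"z":0,"ax":0,"ay":0,"az":0},{"claw":1,"x":0,"y":0,"z":0,"ax":0,"ay":0,"az":0},{"claw":1,"x":0,"y":0,"z":0,"ax":0,"ay":0,"az":0},{"claw":1,"x":0,"y":0,"z":0,"ax":0,"ay":0,"az":0},{"claw":1,"x":0,"y":0,"z":0,"ax":0,"ay":0,"az":0}]' 15; python3 st.py
```

```text
t: 15.78
tool_pos: [504.8, -75.1, 56.7]
tool_rot: [-1.565, -0.163, 0.169]
contact_force: [0.5, 0.2, 0.3]
finger_gap: 0.603
t 15.775 tester-frame tcp [-122.7 -143.7   56.7] gap 0.6031945829256216 F [0.6 0.1 0.3]
tool in tester
 [[ 1.    -0.004 -0.002]
 [ 0.002  0.     1.   ]
 [-0.004 -1.     0.   ]] q [-0.38  0.35  0.48  2.1  -0.24  0.74  2.04]
t: 16.65
tool_pos: [506.4, -77.1, 58.7]
tool_rot: [-1.566, -0.165, 0.163]
contact_force: [2.9, -8.0, 1.6]
finger_gap: 0.235
t 16.65 tester-frame tcp [-121.6 -146.    58.7] gap 0.234614753049431 F [ 1.2 -8.5  1.6]
tool in tester
 [[ 1.     0.001  0.001]
 [-0.001 -0.001  1.   ]
 [ 0.001 -1.    -0.001]] q [-0.38  0.35  0.49  2.1  -0.24  0.74  2.04]
```

```bash
python3 -m pendant '[{"claw":1,"x":0.0063,"y":-0.0144,"z":0,"ax":0,"ay":0,"az":0},{"claw":1,"x":0.008,"y":-0.0137,"z":0,"ax":0,"ay":0,"az":0},{"claw":1,"x":0.0097,"y":-0.0126,"z":0,"ax":0,"ay":0,"az":0},{"claw":1,"x":0.0111,"y":-0.0113,"z":0,"ax":0,"ay":0,"az":0},{"claw":1,"x":0,"y":0,"z":0,"ax":0,"ay":0,"az":0}]'; python3 st.py
```

```text
t: 17.27
tool_pos: [540.9, -70.1, 111.1]
tool_rot: [-1.566, -0.165, 0.163]
contact_force: [-0.4, -8.1, 1.3]
finger_gap: 0.235
t 17.275 tester-frame tcp [ -86.4 -146.3  111.1] gap 0.23474144885345005 F [-2.1 -7.8  1.3]
tool in tester
 [[ 1.     0.001  0.001]
 [-0.001 -0.002  1.   ]
 [ 0.001 -1.    -0.002]] q [-0.41  0.32  0.51  1.99 -0.2   0.87  1.99]
```

On track. Continuing up to vertical.

```bash
python3 -m pendant '[{"claw":1,"x":0.0124,"y":-0.0099,"z":0,"ax":0,"ay":0,"az":0},{"claw":1,"x":0.0136,"y":-0.0083,"z":0,"ax":0,"ay":0,"az":0},{"claw":1,"x":0.0144,"y":-0.0066,"z":0,"ax":0,"ay":0,"az":0},{"claw":1,"x":0.0152,"y":-0.0047,"z":0,"ax":0,"ay":0,"az":0},{"claw":1,"x":0.0156,"y":-0.0029,"z":0,"ax":0,"ay":0,"az":0},{"claw":1,"x":0.0158,"y":-0.001,"z":0,"ax":0,"ay":0,"az":0},{"claw":1,"x":0,"y":0,"z":0,"ax":0,"ay":0,"az":0},{"claw":1,"x":0,"y":0,"z":0,"ax":0,"ay":0,"az":0},{"claw":1,"x":0,"y":0,"z":0,"ax":0,"ay":0,"az":0}]'; python3 st.py
python3 - <<'E'
from h import *
O=np.array([595,91,0.]);Rt=R.from_euler('z',12,degrees=True).as_matrix()
imgs=[]
for n in('wrist','scene'):
    p,d,W=snap(n);T=(W-O)@Rt;H=cv2.cvtColor(p,cv2.COLOR_RGB2HSV).astype(int)
    m=((H[...,0]<6)|(H[...,0]>174))&(H[...,1]>140)&(H[...,2]>60)&(T[...,2]>120)&(T[...,2]<240)&(abs(T[...,1]+145)<30)&(abs(T[...,0])<130)
    q=T[m]
    if len(q)>5:
        print(n,len(q),np.percentile(q,[5,50,95],axis=0).round(1).tolist(),cv2.fitLine(q.astype(np.float32),cv2.DIST_HUBER,0,.01,.01).ravel().round(2))
    m=(T[...,2]>105)&(T[...,2]<135)&(abs(abs(T[...,1])-98)<8)&(abs(T[...,0])<75)
    for a in(-75,-40,0,40):
        k=m&(T[...,0]>a)&(T[...,0]<a+35);print(' lid',a,k.sum(),np.median(T[k][:,2]) if k.any() else 0)
    imgs.append(p if n=='wrist' else cv2.resize(p[150:270,220:340],(420,420)))
cv2.imwrite('pics/f.png',cv2.resize(np.hstack(imgs),(800,343))[:,:,::-1])
E
```

```text
t: 18.4
tool_pos: [625.5, -52.9, 143.9]
tool_rot: [-1.567, -0.164, 0.163]
contact_force: [2.6, -11.1, -3.4]
finger_gap: 0.232
t 18.4 tester-frame tcp [  -0.  -147.1  143.9] gap 0.23203826987508996 F [  0.2 -11.4  -3.4]
tool in tester
 [[ 1.     0.001  0.001]
 [-0.001 -0.003  1.   ]
 [ 0.001 -1.    -0.003]] q [-0.4   0.42  0.5   1.78 -0.23  1.    1.97]
wrist 3725 [[-32.6, -156.0, 186.6], [-22.3, -147.2, 212.9], [-8.6, -138.3, 215.3]] [ 9.4000e-01 -3.0000e-02  3.5000e-01 -2.1020e+01 -1.4726e+02  2.1244e+02]
 lid -75 1419 116.6314906758181
 lid -40 1271 116.73182147747528
 lid 0 1122 116.6875519750136
 lid 40 74 116.60967846609186
scene 65 [[-13.3, -153.0, 164.2], [-2.9, -144.3, 193.8], [1.3, -137.2, 214.9]] [-2.0000e-01 -6.0000e-02  9.8000e-01 -3.9300e+00 -1.4475e+02  1.9207e+02]
 lid -75 75 115.79463847537366
 lid -40 85 116.31606378045795
 lid 0 90 116.37782371802189
 lid 40 90 116.05372403151898
```

View pics/f.png

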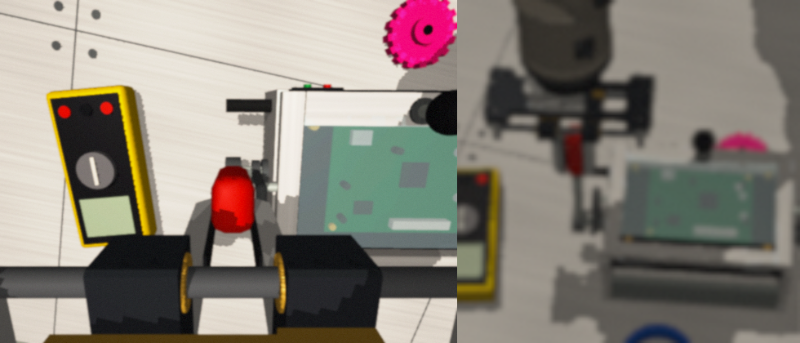

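The lid is still flat and the fingers are on the handle. The handle cap is centred near x=-20 mm, so the lever leans about 0.12 rad short of vertical. I'll push it further back.

```bash
cat > chk.py <<'E'
from h import *
O=np.array([595,91,0.]);Rt=R.from_euler('z',12,degrees=True).as_matrix()
for n in('wrist','scene'):
    p,d,W=snap(n);T=(W-O)@Rt;H=cv2.cvtColor(p,cv2.COLOR_RGB2HSV).astype(int)
    m=((H[...,0]<6)|(H[...,0]>174))&(H[...,1]>140)&(H[...,2]>60)&(abs(T[...,1]+145)<30)&(abs(T[...,0])<130)&(T[...,2]>120)&(T[...,2]<240)
    q=T[m]
    if n=='wrist':
        f=q[q[:,2]>209];print('cap x range',np.percentile(f[:,0],[1,50,99]).round(1),'z',np.median(f[:,2]).round(1))
        s=q[(q[:,2]<205)];print('front side',[(a,np.median(s[(s[:,2]>a)&(s[:,2]<a+8)][:,0]).round(1)) for a in range(165,205,8) if ((s[:,2]>a)&(s[:,2]<a+8)).sum()>5])
    else:
        print('back side',[(a,((q[:,2]>a)&(q[:,2]<a+12)).sum(),np.median(q[(q[:,2]>a)&(q[:,2]<a+12)][:,0]).round(1)) for a in range(150,215,12) if ((q[:,2]>a)&(q[:,2]<a+12)).sum()>1])
        k=(T[...,2]>105)&(T[...,2]<135)&(abs(abs(T[...,1])-98)<8)&(abs(T[...,0])<75);print('lid z front/back',np.median(T[k&(T[...,0]<-30)][:,2]),np.median(T[k&(T[...,0]>30)][:,2]))
E
python3 chk.py
python3 -m pendant '[{"claw":1,"x":0.008,"y":0,"z":0,"ax":0,"ay":0,"az":0},{"claw":1,"x":0.008,"y":0,"z":0,"ax":0,"ay":0,"az":0},{"claw":1,"x":0,"y":0,"z":0,"ax":0,"ay":0,"az":0},{"claw":1,"x":0,"y":0,"z":0,"ax":0,"ay":0,"az":0}]'
python3 st.py; python3 chk.py
```

```text
cap x range [-32.3 -20.2  -7. ] z 213.3
front side [(165, np.float64(-28.5)), (173, np.float64(-29.4)), (181, np.float64(-30.5)), (189, np.float64(-31.6)), (197, np.float64(-32.7))]
back side [(162, np.int64(9), np.float64(0.2)), (174, np.int64(12), np.float64(-1.6)), (186, np.int64(15), np.float64(-3.4)), (198, np.int64(13), np.float64(-5.9)), (210, np.int64(14), np.float64(-10.2))]
lid z front/back 115.91791245547122 116.17682354729148
t: 19.1
tool_pos: [640.7, -49.8, 143.7]
tool_rot: [-1.567, -0.163, 0.163]
contact_force: [1.1, -11.0, -2.8]
finger_gap: 0.235
t 19.1 tester-frame tcp [  15.5 -147.2  143.7] gap 0.23522588584874182 F [ -1.3 -11.   -2.8]
tool in tester
 [[ 1.    -0.     0.002]
 [-0.002 -0.003  1.   ]
 [-0.    -1.    -0.003]] q [-0.4   0.44  0.5   1.74 -0.24  1.02  1.97]
cap x range [-17.9  -5.9   8.2] z 214.5
front side [(165, np.float64(-17.1)), (173, np.float64(-17.3)), (181, np.float64(-17.5)), (189, np.float64(-17.6)), (197, np.float64(-18.0))]
back side [(150, np.int64(3), np.float64(11.0)), (162, np.int64(7), np.float64(11.3)), (174, np.int64(12), np.float64(10.7)), (186, np.int64(8), np.float64(10.1)), (198, np.int64(15), np.float64(9.6)), (210, np.int64(15), np.float64(4.7))]
lid z front/back 115.48406920443031 116.34778369516533
```

```bash
python3 -m pendant '[{"claw":1,"x":0.005,"y":0,"z":0,"ax":0,"ay":0,"az":0},{"claw":1,"x":0,"y":0,"z":0,"ax":0,"ay":0,"az":0},{"claw":1,"x":0,"y":0,"z":0,"ax":0,"ay":0,"az":0},{"claw":1,"x":0,"y":0,"z":0,"ax":0,"ay":0,"az":0},{"claw":1,"x":0,"y":0,"z":0,"ax":0,"ay":0,"az":0},{"claw":1,"x":0,"y":0,"z":0,"ax":0,"ay":0,"az":0},{"claw":1,"x":0,"y":0,"z":0,"ax":0,"ay":0,"az":0},{"claw":1,"x":0,"y":0,"z":0,"ax":0,"ay":0,"az":0}]'
python3 st.py; python3 chk.py
```

```text
t: 20.2
tool_pos: [645.1, -48.9, 143.4]
tool_rot: [-1.567, -0.162, 0.164]
contact_force: [-0.5, -11.1, -2.9]
finger_gap: 0.229
t 20.2 tester-frame tcp [  19.9 -147.3  143.4] gap 0.2292680764128139 F [ -2.8 -10.8  -2.9]
tool in tester
 [[ 1.    -0.001  0.002]
 [-0.002 -0.003  1.   ]
 [-0.001 -1.    -0.003]] q [-0.39  0.45  0.5   1.73 -0.24  1.02  1.97]
cap x range [-13.6  -1.5  12.7] z 214.5
front side [(165, np.float64(-13.8)), (173, np.float64(-13.8)), (181, np.float64(-13.7)), (189, np.float64(-13.7)), (197, np.float64(-13.7))]
back side [(162, np.int64(6), np.float64(14.8)), (174, np.int64(12), np.float64(14.7)), (186, np.int64(12), np.float64(13.3)), (198, np.int64(15), np.float64(12.6)), (210, np.int64(14), np.float64(8.7))]
lid z front/back 115.90223302891347 116.49797626731709
```

The handle is vertical (front face slope about 0, cap centred at x≈-1 mm), the lid is flat and the grip is holding. I'm handing the job in.

```bash
python3 -c "
from cell import arm
print(arm.finish_job())"
```

```text
the job is handed in; nothing more can be done
None
```

I closed the lid by its knob along the hinge arc, then gripped the red lever, swung it upright, and handed the job in at about 20 s while still holding it. No verdict was reported.

**Last checks**
- **Lid:** its top face measured flat at about 116 mm along its length, which is the shut height. It stayed flat while the lever was up.
- **Lever:** the handle's front face was vertical, with a slope of about 0. The back-face fit from the scene camera suggested about 0.05 rad short, still within tolerance.
- **Grip:** the finger opening was 22 mm, matching the handle, at a 15 N grip setting. About 3 N was acting on the tool against the swing direction.
- **Other items:** I did not measure the bystanders again. None was visibly touched in the pictures.

**What went wrong or disagreed**
- **Missed grasps:** the first two attempts at the knob closed just above it. The fingertips turned out to be about 34 mm higher than the stated tool geometry, so I corrected for that; the knob had not moved.
- **Lever short at first:** following the planned arc left the lever about 0.12 rad short of vertical. I pushed the handle back 21 mm more, using the measured lean.
- **Side force:** about 11 N of sideways force stayed on the tool while holding the lever. The cause is probably a slight misalignment; I left it as it was.

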